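# Interlock a steel channel over a pair in the bundling cradle

## Robot

A 6-joint arm with a two-finger parallel gripper is mounted at the origin on a cart in front of the work surface, level with it; the furniture and walls round the work are solid. World frame = base frame: x ahead of the robot, y to its left, z up, the work surface at z = 0. Lengths are in mm, angles in rad, forces in N, time in s.
With the tool pointing down it reaches from about 350 to 875 mm from the base axis. Payload 4.2 kg.
Tool frame: the origin (TCP) lies midway between the tips of the shut fingers; the grasp point (between the pads) lies 19 mm behind it; z points along the fingers, y is the line along which they close (so a half turn about z gives the same grasp; the last joint's range is limited). The gripper opens to 85 mm and grips with 20 to 120 N. Pads are 22 mm wide; open, the fingers measure 114 mm over their backs; the gripper's body (76 mm by 85 mm) begins 54 mm behind the grasp point. The pads swing forward as they close: fully open they stand 13 mm farther back than shut.
Start: joints at [-0.972, 0.385, 0.008, 0, -1.194, -0.259], TCP at [208.326, -589.236, 231.312] pointing down, gripper open.
Joint ranges: [-3.14, 3.14], [-1.21, 2.06], [-1.07, 1.41], [-3.16, 2.05], [-2.99, -0.16], [-3.1, 3.1]. Speed limits (rad/s): [2.79, 2.79, 3.14, 3.14, 3.14, 3.14].

## Interface

Orientations are given as a unit quaternion [x, y, z, w].
In Python, from bench import arm gives the robot as it stands.
- The arm moves only by the tool send_rows, never from a script. Its argument "targets" is a list of rows, each an object of numbers: "gripper": the gripper command: -1 is fully open, 1 is shut, values between are in proportion; "x", "y", "z": the shift along the tool's x, y, z in cm; "ax", "ay", "az": the turn, a rotation vector about the tool's x, y, z in degrees. A call has 1 to 5 rows; each row shifts and turns the commanded pose from where the row before left it, along the tool's axes as they then stand; what a row does not reach is not made up. A row lasts 1/12 s, in which the tool goes at most 41.7 mm and 7.16 degrees, less where a joint would pass 70% of its speed; a pose out of reach is approached as far as the arm can. A call is refused whole if a number of a shift passes 4.17 or a number of a turn 7.16, either way. A call with a gripper value outside its range is refused whole. The fingers move at their own pace and stop on an object; the grip force is fixed at half the most. Time passes only in rows, so rows that do not move let the fingers close. It gives the time, the measured TCP pose, the force, the opening and the grip force at its end, in the units of the state.
- arm.read_state(): the state, without advancing time (a new reading comes with each control period).
- arm.get_image(name): name is "scene" or "top" or "wrist"; returns (picture, depth): 384x512x3 uint8, red, green, blue; 384x512 float32, mm along the optical axis (not along the pixel's ray), 0 where there is no reading.
- arm.camera_model(name): a dict with "fx", "fy", "cx", "cy" (pixels), "cam_to_world" (4x4, takes a point from camera to world coordinates). Camera axes: x right, y down, z forward; pixel columns grow to the right and rows downward; lengths in mm; the calibration is good to about 2 mm. A picture is of the moment at which its call begins: read the wrist's pose just before it. camera_model takes no time and is no camera call; for the wrist camera it gives the pose at the moment of the call.
- arm.job_done(): hands the job in; it is judged then, once.
Trained networks look in the newest picture that a camera, given by its name, has taken for a name from the list of things; names that differ only in an ending like _2 or _b are one class to them, and where a whole thing is asked for, a point or a joint stands for the part that bears it (a point fixed in the world has none). Each returns a list of dicts, best first, with "score" (0 to 1); they miss things now and then, are a little off and sometimes report something else, mostly with a low value. They report only what shows in the picture. A call takes as long as a camera call.
- arm.boxes_of(camera, thing): "rect" ([left, top, width, height] in pixels, round what is visible of it).
The state is a dict: "clock": time; "joints": joint angles; "joint_vel": joint speeds; "joint_efforts": joint torques, N m; "position": TCP position; "ee_rot": TCP orientation; "contact_force": force on the tool from outside, world axes, zero at the start; "wrist_torque": the same for the moment, N m; "gripper_width": finger opening in mm; "grasp_force": force on a finger pad.
Only numpy, scipy, OpenCV 4.12 (cv2) and the standard library are available. Lean on these libraries where they do the work, as an engineer would, in place of code of your own. Each camera call takes 0.05 s, during which the arm holds its last target. There are 200 camera calls.

## Task

Two offcuts of steel channel lie side by side, open side up, in the wooden cradle, ready for bundling. Take the third channel, the one on the bench that lies open side down, and lay it gently, still open side down, over the middle of the pair so that one of its flanges drops into each trough and it sits fully down, in line with the pair and with its ends roughly level with theirs. Leave the other loose channel, which lies open side up, where it is.

Things in the scene. Friction and masses are not known exactly. Their poses are not given: they have to be found in the camera images.
- open_down_centre (a point): the channel to lay in place: U-shaped galvanised steel, 150 mm long (x), 64 mm wide over its flanges (y), 45 mm high (z up), walls 4 mm, three slots in the web, 0.2 to 0.45 kg. It stands on its flange edges, web on top, open side down. The point is its centre, half-way up (22.5 mm above the flange edges). Grip it from above across the 64 mm width, on the flanges' outer faces.
- cradle_seat (a point): centre of the third channel when seated, 38.5 mm above the bench, in a fixed plywood cradle (176 x 170 mm). Two equal channels lie in it open side up along x, centre lines 39 mm either side (y), 14 mm apart, tops 57 mm and webs' upper faces 16 mm above the bench. Its flange edges rest on these webs, with 17 mm play to each side; 35 mm stay free in each trough beside it. z up; either way round will do.
- open_up_centre (a point): the other loose channel, to be left alone: same size and look (150 x 64 x 45 mm), but lying with its web on the bench, open side up. The point is its centre, 22.5 mm above the bench; x runs along it, z up.

How it is judged:
By the outcome, as a careful person would: the job done as asked, in the order asked, and still so for the second after the job is handed in, with the robot touching nothing.
It also fails if it takes over 29 s, if anything falls off the work surface, if the arm or the gripper's body presses on something with over 40 N, if the wrist force passes 120 N, or if a joint passes its speed limit or range.

## Working session

There is one attempt and no reset: what is moved stays moved. The work goes in short steps, Python scripts to look and compute and a tool call to move; the robot and the scene stay as the last step left them, time stands still between calls to the robot, and variables do not carry over. Pictures are saved under pics/ and viewed, at most 10 in all, crops included, and the job is handed in when it is done.

Besides the shell and the picture viewer there is one more tool, called after ">>>" by a JSON object that holds its "api" and its "payload", one argument or row to a line. send_rows: Moves the arm, as the interface text tells. Its arguments: {"type":"object","properties":{"targets":{"type":"array"}},"required":["targets"]}

```bash
mkdir -p pics; ls; cat > h.py <<'E'
import numpy as np,cv2
from bench import arm
def cloud(name):
    im,d=arm.get_image(name); m=arm.camera_model(name)
    v,u=np.mgrid[:384,:512]
    P=np.stack([(u-m["cx"])/m["fx"]*d,(v-m["cy"])/m["fy"]*d,d],-1)
    T=np.array(m["cam_to_world"]); W=P@T[:3,:3].T+T[:3,3]; W[d==0]=np.nan
    return im,W
E
python3 - <<'E'
from h import *
np.set_printoptions(precision=1,suppress=True)
s=arm.read_state(); print(s["clock"],s["position"],s["ee_rot"],s["gripper_width"])
outs=[]
for c in("top","scene"):
    im,W=cloud(c); np.save(c+".npy",W)
    b=im[...,::-1].copy()
    for t in("open_down_centre","open_up_centre","cradle_seat"):
        for r in arm.boxes_of(c,t)[:3]:
            x,y,w,h=map(int,r["rect"]); 
            print(c,t,round(r["score"],2),x,y,w,h,np.nanmedian(W[y+h//2-2:y+h//2+3,x+w//2-2:x+w//2+3].reshape(-1,3),axis=0))
    outs.append(b)
cv2.imwrite("pics/a.png",outs[0]);cv2.imwrite("pics/b.png",outs[1])
E
```

```text
pics
0.0 [ 208.1 -588.7  230.2] [-0.2  1.   0.  -0. ] 85.544818817246
top open_down_centre 0.56 314 133 43 61 [ 569.8 -271.4   40.6]
top open_up_centre 0.7 239 146 49 62 [539.7 -92.2  -0.6]
top cradle_seat 0.62 108 139 71 72 [542.  210.5  37.2]
scene open_down_centre 0.6 266 150 46 31 [ 553.2 -254.1   39.6]
scene open_up_centre 0.7 237 180 52 30 [523.9 -71.3  40.9]
scene cradle_seat 0.64 131 225 105 74 [538.7 230.8  18.3]
```

View pics/a.png

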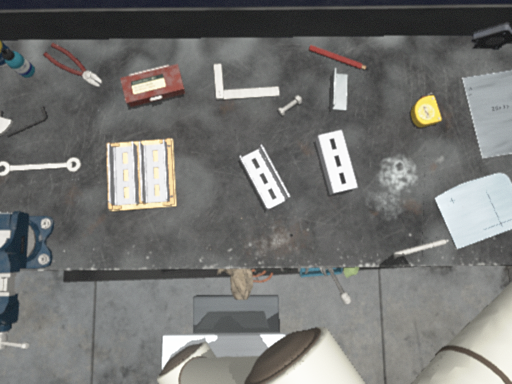

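View pics/b.png

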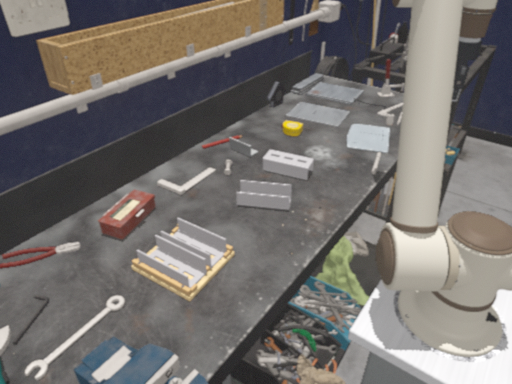

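```bash
python3 - <<'E'
from h import *
np.set_printoptions(precision=2,suppress=True)
W=np.load("top.npy")
def rect(x0,y0,w,h,z0,z1):
    P=W[y0:y0+h,x0:x0+w].reshape(-1,3); P=P[(P[:,2]>z0)&(P[:,2]<z1)]
    r=cv2.minAreaRect(P[:,:2].astype(np.float32)); print(len(P),r,P.mean(0),np.percentile(P[:,2],[5,50,95]))
print("down");rect(306,125,60,78,32,60)
print("up");rect(230,138,66,78,32,60)
print("cradle");rect(98,130,90,90,50,70);rect(98,130,90,90,8,100)
for n in range(98,190,1): pass
print(W[175,98:190,1:3].T.round(0))
print(W[131:220,143,::2].T.round(0))
E
```

```text
down
1370 ((571.2998046875, -277.10992431640625), (150.6638946533203, 65.42012023925781), 12.772015571594238) [ 569.97 -275.86   43.56] [39.56 43.74 47.14]
up
246 ((535.4066162109375, -93.04261779785156), (149.07579040527344, 64.60685729980469), 27.062984466552734) [536.15 -93.98  42.69] [34.49 43.57 47.09]
cradle
503 ((548.6863403320312, 221.7563934326172), (149.7122039794922, 142.91111755371094), 3.546633005142212) [547.28 223.95  55.64] [51.09 55.9  59.69]
4474 ((548.87548828125, 221.2617645263672), (176.0027618408203, 169.45431518554688), 3.4492716789245605) [545.34 219.91  23.83] [10.5  17.64 56.2 ]
[[337. 333. 331. 328. 327. 325. 321. 318. 315. 304. 293. 290. 289. 288.
  288. 289. 288. 286. 285. 282. 280. 277. 274. 273. 269. 267. 266. 263.
  259. 258. 254. 252. 248. 247. 243. 231. 229. 229. 229. 229. 225. 224.
  212. 211. 210. 210. 211. 209. 207. 206. 203. 200. 198. 195. 193. 190.
  188. 186. 184. 180. 178. 175. 172. 169. 167. 164. 154. 151. 151. 151.
  150. 147. 144. 142. 139. 139. 137. 136. 133. 131. 129. 125. 123. 121.
  119. 115. 113. 110. 108. 106. 103. 100.]
 [ -2.   1.  
[... 683 characters left out ...]
7. 545. 542. 539. 537. 535. 531. 529. 526. 524. 522. 519. 517. 513.
  511. 508. 506. 503. 501. 498. 495. 493. 490. 488. 486. 483. 480. 478.
  475. 475. 474. 471. 469. 466. 464. 462. 460. 457. 455. 453. 450. 447.
  444. 442. 439. 437. 434.]
 [  1.  -2.  -6.  -2.  -2.  -3.  -1.  -1.  -7.  -0.   9.  13.  10.   8.
   23.  23.  20.  26.  22.  27.  22.  28.  25.  24.  27.  24.  26.  26.
   33.  28.  29.  29.  29.  30.  33.  26.  37.  34.  33.  32.  35.  34.
   36.  33.  37.  42.  38.  36.  40.  39.  42.  37.  37.  40.  37.  44.
   42.  42.  42.  44.  44.  42.  45.  46.  47.  45.  43.  46.  49.  48.
   47.  23.  13.  13.   9.  13.  11.   9.   1.   0.  -1.  -6.   2.  -1.
    1.   1.   0.   2.   1.]]
```

The top view shows the cradle at (141,174) and the open-up channel at (265,177) with its flange lines. The open-down channel is at (337,162) with its slotted web on top. The scene view agrees, with the web up at (288,163) and the trough at (264,195). Heights and sizes match the given values, so I'll work out the move.

```bash
cat >> h.py <<'E'
from scipy.spatial.transform import Rotation as R
def plan(x,y,z,yaw):
    s=arm.read_state(); r=R.from_quat(s["ee_rot"]); p=np.array(s["position"])
    d=np.array([x,y,z])-p
    M=r.as_matrix(); a=np.degrees(np.arctan2(-M[0,1],M[1,1])) # tool y = (-sin,cos)
    e=(yaw-a+90)%180-90
    # vector needed in the target level frame: tool x along world angle
    print("clock",round(s["clock"],2),"pos",p.round(1),"toolz",M[:,2].round(4),"toolx",M[:,0].round(3),"F",np.round(s["contact_force"],1),"w",round(s["gripper_width"],1),"grip",round(s["grasp_force"],1))
    print("yaw err(world)",e.round(2),"-> az",(-e).round(2),"shift now (cm)",(M.T@d/10).round(2))
    Mt=(R.from_euler('z',e,degrees=True)*r).as_matrix()
    print("shift after turn (cm)",(Mt.T@d/10).round(2),"joints",np.round(s["joints"],2))
E
python3 -c "
from h import *
plan(571,-277,160,12.8)"
```

```text
clock 0.4 pos [ 208.3 -589.2  231.1] toolz [-1.e-04  3.e-04 -1.e+00] toolx [-0.943 -0.333  0.   ] F [-0.2 -0.8  0.7] w 85.5 grip 0.0
yaw err(world) -6.67 -> az 6.67 shift now (cm) [-44.6   17.34   7.12]
shift after turn (cm) [-42.28  22.4    7.12] joints [-0.97  0.38  0.01 -0.   -1.19 -0.26]
```

>>> {"api": "send_rows", "payload": {
  "targets": [
    {"az": 6.6,"gripper": -1},
    {"x": -2.8,"y": 1.5,"z": 0.4,"gripper": -1},
    {"x": -2.8,"y": 1.5,"z": 0.4,"gripper": -1},
    {"x": -2.8,"y": 1.5,"z": 0.4,"gripper": -1},
    {"x": -2.8,"y": 1.5,"z": 0.4,"gripper": -1}
  ]
}}

```text
$.targets[0]: bad value
```

>>> {"api": "send_rows", "payload": {
  "targets": [
    {"x": -2.8,"y": 1.5,"z": 0.4,"gripper": -1},
    {"x": -2.8,"y": 1.5,"z": 0.4,"gripper": -1},
    {"x": -2.8,"y": 1.5,"z": 0.4,"gripper": -1},
    {"x": -2.8,"y": 1.5,"z": 0.4,"gripper": -1},
    {"x": -2.8,"y": 1.5,"z": 0.4,"gripper": -1}
  ]
}}

```text
$.targets[0]: bad value
```

>>> {"api": "send_rows", "payload": {
  "targets": [
    {"x": -2.8,"y": 1.5,"z": 0.4,"gripper": -1},
    {"x": -2.8,"y": 1.5,"z": 0.4,"gripper": -1},
    {"x": -2.8,"y": 1.5,"z": 0.4,"gripper": -1},
    {"x": -2.8,"y": 1.5,"z": 0.4,"gripper": -1},
    {"gripper": -1}
  ]
}}

```text
$.targets[0]: bad value
```

Rows apparently need every key.

>>> {"api": "send_rows", "payload": {
  "targets": [
    {"x": 0,"y": 0,"z": 0,"ax": 0,"ay": 0,"az": 6.6,"gripper": -1},
    {"x": -2.8,"y": 1.5,"z": 0.4,"ax": 0,"ay": 0,"az": 0,"gripper": -1},
    {"x": -2.8,"y": 1.5,"z": 0.4,"ax": 0,"ay": 0,"az": 0,"gripper": -1},
    {"x": -2.8,"y": 1.5,"z": 0.4,"ax": 0,"ay": 0,"az": 0,"gripper": -1},
    {"x": -2.8,"y": 1.5,"z": 0.4,"ax": 0,"ay": 0,"az": 0,"gripper": -1}
  ]
}}

```text
clock: 0.82
position: [304.8, -504.9, 215.2]
ee_rot: [-0.112, 0.994, -0.0, 0.0]
contact_force: [0.6, -1.0, 0.2]
gripper_width: 85.2
grasp_force: 0.0
```

>>> {"api": "send_rows", "payload": {
  "targets": [
    {"x": -2.8,"y": 1.5,"z": 0.4,"ax": 0,"ay": 0,"az": 0,"gripper": -1},
    {"x": -2.8,"y": 1.5,"z": 0.4,"ax": 0,"ay": 0,"az": 0,"gripper": -1},
    {"x": -2.8,"y": 1.5,"z": 0.4,"ax": 0,"ay": 0,"az": 0,"gripper": -1},
    {"x": -2.8,"y": 1.5,"z": 0.4,"ax": 0,"ay": 0,"az": 0,"gripper": -1},
    {"x": -2.8,"y": 1.5,"z": 0.4,"ax": 0,"ay": 0,"az": 0,"gripper": -1}
  ]
}}

```text
clock: 1.23
position: [425.0, -400.3, 195.4]
ee_rot: [-0.112, 0.994, -0.0, 0.0]
contact_force: [0.1, -0.1, -0.1]
gripper_width: 85.2
grasp_force: 0.0
```

>>> {"api": "send_rows", "payload": {
  "targets": [
    {"x": -2.8,"y": 1.5,"z": 0.4,"ax": 0,"ay": 0,"az": 0,"gripper": -1},
    {"x": -2.8,"y": 1.5,"z": 0.4,"ax": 0,"ay": 0,"az": 0,"gripper": -1},
    {"x": -2.8,"y": 1.5,"z": 0.4,"ax": 0,"ay": 0,"az": 0,"gripper": -1},
    {"x": 0,"y": 0,"z": 0,"ax": 0,"ay": 0,"az": 0,"gripper": -1},
    {"x": 0,"y": 0,"z": 0,"ax": 0,"ay": 0,"az": 0,"gripper": -1}
  ]
}}

```text
clock: 1.65
position: [496.8, -337.7, 182.9]
ee_rot: [-0.114, 0.994, 0.0, -0.0]
contact_force: [0.4, -0.7, -0.2]
gripper_width: 86.0
grasp_force: 0.0
```

```bash
python3 - <<'E'
from h import *
im,W=cloud("wrist"); cv2.imwrite("pics/w1.png",im[...,::-1]); np.save("w1.npy",W)
m=(W[...,2]>36)&(W[...,2]<52)&(abs(W[...,0]-571)<110)&(abs(W[...,1]+277)<70)
print(arm.boxes_of("wrist","open_down_centre")[:2])
v,u=np.where(m); print(m.sum(),u.min(),u.max(),v.min(),v.max(),cv2.minAreaRect(W[m][:,:2].astype(np.float32)),W[m].mean(0))
plan(571,-277,60,12.8)
E
```

```text
[{'rect': [260.8, 186.0, 66.8, 143.9], 'score': 0.63}]
7466 261 328 195 330 ((573.3068237304688, -281.5278015136719), (150.84402465820312, 64.05636596679688), 12.559035301208496) [ 567.78269868 -283.43192382   44.98067559]
clock 1.75 pos [ 495.5 -339.   183.3] toolz [-3.e-04  0.e+00 -1.e+00] toolx [-0.975 -0.223  0.   ] F [ 1.   0.2 -0.1] w 85.2 grip 0.0
yaw err(world) -0.07 -> az 0.07 shift now (cm) [-8.74  4.36 12.33]
shift after turn (cm) [-8.74  4.38 12.33] joints [-0.33  0.38 -0.12  0.   -1.07 -1.02]
```

View pics/w1.png

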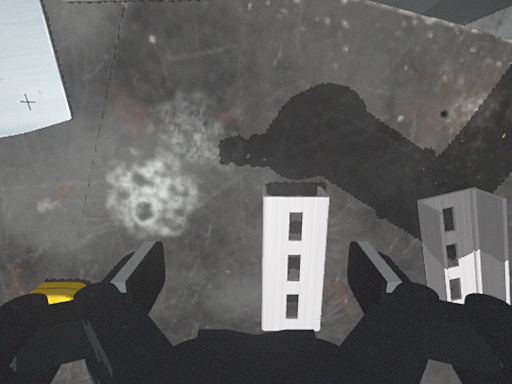

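The wrist view shows the slotted web at (295,262), between the fingers and parallel to them, about 4 mm from the top-camera estimate. I'll go nearer and measure again.

>>> {"api": "send_rows", "payload": {
  "targets": [
    {"x": -2.2,"y": 1.0,"z": 1.6,"ax": 0,"ay": 0,"az": 0,"gripper": -1},
    {"x": -2.2,"y": 1.0,"z": 1.6,"ax": 0,"ay": 0,"az": 0,"gripper": -1},
    {"x": -2.2,"y": 1.0,"z": 1.6,"ax": 0,"ay": 0,"az": 0,"gripper": -1},
    {"x": -2.2,"y": 1.0,"z": 1.6,"ax": 0,"ay": 0,"az": 0,"gripper": -1},
    {"x": 0,"y": 0,"z": 0,"ax": 0,"ay": 0,"az": 0,"gripper": -1}
  ]
}}

```text
clock: 2.17
position: [572.9, -278.9, 115.8]
ee_rot: [-0.112, 0.994, 0.001, -0.002]
contact_force: [-0.9, -0.3, 0.2]
gripper_width: 85.5
grasp_force: 0.0
```

```bash
python3 - <<'E'
from h import *
im,W=cloud("wrist"); cv2.imwrite("pics/w2.png",im[...,::-1])
m=(W[...,2]>38)&(W[...,2]<52)&(abs(W[...,0]-571)<110)&(abs(W[...,1]+277)<70)
v,u=np.where(m); print(m.sum(),u.min(),u.max(),v.min(),v.max(),cv2.minAreaRect(W[m][:,:2].astype(np.float32)),W[m].mean(0))
plan(572.5,-280,5,12.7)
E
```

```text
15151 206 300 99 296 ((573.4239501953125, -281.64599609375), (150.53150939941406, 63.96841812133789), 12.621339797973633) [ 566.87453779 -283.09628359   46.19077562]
clock 2.22 pos [ 572.2 -280.   117.3] toolz [-0.0035  0.001  -1.    ] toolx [-0.975 -0.223  0.003] F [ 0.6 -0.5 -0.7] w 85.4 grip 0.0
yaw err(world) -0.19 -> az 0.19 shift now (cm) [-0.07 -0.03 11.23]
shift after turn (cm) [-0.07 -0.03 11.23] joints [-0.2   0.5  -0.11 -0.   -0.97 -1.14]
```

View pics/w2.png

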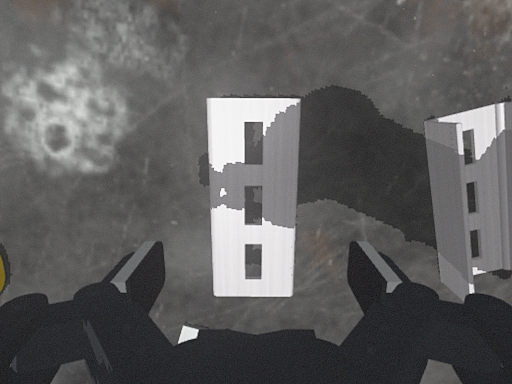

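The web is centred at (253,197) and the fingers' midpoint is about u=257, so the tool needs a shift of about -1.5 mm in y. Then I'll descend.

>>> {"api": "send_rows", "payload": {
  "targets": [
    {"x": -0.1,"y": -0.15,"z": 2.0,"ax": 0,"ay": 0,"az": 0,"gripper": -1},
    {"x": 0,"y": 0,"z": 2.0,"ax": 0,"ay": 0,"az": 0,"gripper": -1},
    {"x": 0,"y": 0,"z": 2.0,"ax": 0,"ay": 0,"az": 0,"gripper": -1},
    {"x": 0,"y": 0,"z": 1.5,"ax": 0,"ay": 0,"az": 0,"gripper": -1},
    {"x": 0,"y": 0,"z": 0,"ax": 0,"ay": 0,"az": 0,"gripper": -1}
  ]
}}

```text
clock: 2.63
position: [570.8, -282.4, 41.8]
ee_rot: [-0.111, 0.994, 0.001, -0.003]
contact_force: [-0.9, 0.2, -0.2]
gripper_width: 85.2
grasp_force: 0.0
```

>>> {"api": "send_rows", "payload": {
  "targets": [
    {"x": 0,"y": 0,"z": 1.2,"ax": 0,"ay": 0,"az": 0,"gripper": -1},
    {"x": 0,"y": 0,"z": 1.2,"ax": 0,"ay": 0,"az": 0,"gripper": -1},
    {"x": 0,"y": 0,"z": 0.9,"ax": 0,"ay": 0,"az": 0,"gripper": -1},
    {"x": 0,"y": 0,"z": 0,"ax": 0,"ay": 0,"az": 0,"gripper": -1},
    {"x": 0,"y": 0,"z": 0,"ax": 0,"ay": 0,"az": 0,"gripper": -1}
  ]
}}

```text
clock: 3.05
position: [573.7, -281.7, 10.9]
ee_rot: [-0.112, 0.994, 0.0, -0.0]
contact_force: [-0.3, -0.7, 0.0]
gripper_width: 85.2
grasp_force: 0.0
```

>>> {"api": "send_rows", "payload": {
  "targets": [
    {"x": 0,"y": 0,"z": 0.6,"ax": 0,"ay": 0,"az": 0,"gripper": -1},
    {"x": 0,"y": 0,"z": 0,"ax": 0,"ay": 0,"az": 0,"gripper": -0.3},
    {"x": 0,"y": 0,"z": 0,"ax": 0,"ay": 0,"az": 0,"gripper": 0.2},
    {"x": 0,"y": 0,"z": 0,"ax": 0,"ay": 0,"az": 0,"gripper": 0.5},
    {"x": 0,"y": 0,"z": 0,"ax": 0,"ay": 0,"az": 0,"gripper": 1}
  ]
}}

```text
clock: 3.47
position: [574.3, -281.5, 5.6]
ee_rot: [-0.112, 0.994, -0.0, 0.0]
contact_force: [0.8, 0.3, -0.5]
gripper_width: 63.3
grasp_force: 68.1
```

>>> {"api": "send_rows", "payload": {
  "targets": [
    {"x": 0,"y": 0,"z": 0,"ax": 0,"ay": 0,"az": 0,"gripper": 1},
    {"x": 0,"y": 0,"z": 0,"ax": 0,"ay": 0,"az": 0,"gripper": 1},
    {"x": 0,"y": 0,"z": 0,"ax": 0,"ay": 0,"az": 0,"gripper": 1}
  ]
}}

```text
clock: 3.72
position: [574.3, -281.5, 5.6]
ee_rot: [-0.112, 0.994, -0.0, 0.0]
contact_force: [0.2, 1.7, 1.5]
gripper_width: 63.2
grasp_force: 68.0
```

>>> {"api": "send_rows", "payload": {
  "targets": [
    {"x": 0,"y": 0,"z": -0.5,"ax": 0,"ay": 0,"az": 0,"gripper": 1},
    {"x": 0,"y": 0,"z": -1.5,"ax": 0,"ay": 0,"az": 0,"gripper": 1},
    {"x": 0,"y": 0,"z": -2.5,"ax": 0,"ay": 0,"az": 0,"gripper": 1},
    {"x": 0,"y": 0,"z": -2.5,"ax": 0,"ay": 0,"az": 0,"gripper": 1},
    {"x": 0,"y": 0,"z": -2.5,"ax": 0,"ay": 0,"az": 0,"gripper": 1}
  ]
}}

```text
clock: 4.13
position: [572.7, -281.3, 100.1]
ee_rot: [-0.112, 0.994, 0.001, -0.002]
contact_force: [-0.3, 0.1, -4.1]
gripper_width: 63.0
grasp_force: 67.4
```

>>> {"api": "send_rows", "payload": {
  "targets": [
    {"x": 0,"y": 0,"z": -2.5,"ax": 0,"ay": 0,"az": 0,"gripper": 1},
    {"x": 0,"y": 0,"z": -2.5,"ax": 0,"ay": 0,"az": 0,"gripper": 1},
    {"x": 0,"y": 0,"z": -1.5,"ax": 0,"ay": 0,"az": 4.6,"gripper": 1},
    {"x": 0,"y": 0,"z": 0,"ax": 0,"ay": 0,"az": 4.6,"gripper": 1},
    {"x": 0,"y": 0,"z": 0,"ax": 0,"ay": 0,"az": 0,"gripper": 1}
  ]
}}

```text
clock: 4.55
position: [573.6, -281.5, 165.9]
ee_rot: [-0.031, 1.0, 0.0, 0.0]
contact_force: [-0.7, 0.2, -3.6]
gripper_width: 63.2
grasp_force: 67.6
```

```bash
python3 - <<'E'
from h import *
plan(460,215,175,3.5)
E
```

```text
clock 4.55 pos [ 573.6 -281.5  165.9] toolz [ 8.e-04  5.e-04 -1.e+00] toolx [-0.998 -0.062 -0.001] F [-0.7  0.2 -3.6] w 63.2 grip 67.6
yaw err(world) -0.06 -> az 0.06 shift now (cm) [ 8.26 50.26 -0.89]
shift after turn (cm) [ 8.31 50.25 -0.89] joints [-0.2   0.46 -0.05 -0.   -1.07 -1.3 ]
```

>>> {"api": "send_rows", "payload": {
  "targets": [
    {"x": 0.3,"y": 1.5,"z": 0,"ax": 0,"ay": 0,"az": 0,"gripper": 1},
    {"x": 0.5,"y": 3,"z": 0,"ax": 0,"ay": 0,"az": 0,"gripper": 1},
    {"x": 0.5,"y": 3,"z": 0,"ax": 0,"ay": 0,"az": 0,"gripper": 1},
    {"x": 0.5,"y": 3,"z": 0,"ax": 0,"ay": 0,"az": 0,"gripper": 1},
    {"x": 0.5,"y": 3,"z": 0,"ax": 0,"ay": 0,"az": 0,"gripper": 1}
  ]
}}

```text
clock: 4.97
position: [540.5, -147.2, 163.6]
ee_rot: [-0.033, 0.999, 0.0, -0.002]
contact_force: [0.6, -0.2, -2.9]
gripper_width: 63.4
grasp_force: 67.6
```

>>> {"api": "send_rows", "payload": {
  "targets": [
    {"x": 0.5,"y": 3,"z": 0,"ax": 0,"ay": 0,"az": 0,"gripper": 1},
    {"x": 0.5,"y": 3,"z": 0,"ax": 0,"ay": 0,"az": 0,"gripper": 1},
    {"x": 0.5,"y": 3,"z": 0,"ax": 0,"ay": 0,"az": 0,"gripper": 1},
    {"x": 0.5,"y": 3,"z": 0,"ax": 0,"ay": 0,"az": 0,"gripper": 1},
    {"x": 0.5,"y": 3,"z": 0,"ax": 0,"ay": 0,"az": 0,"gripper": 1}
  ]
}}

```text
clock: 5.38
position: [506.0, 0.7, 164.0]
ee_rot: [-0.033, 0.999, -0.0, -0.002]
contact_force: [0.8, 0.2, -4.1]
gripper_width: 63.3
grasp_force: 67.6
```

>>> {"api": "send_rows", "payload": {
  "targets": [
    {"x": 0.5,"y": 3,"z": 0,"ax": 0,"ay": 0,"az": 0,"gripper": 1},
    {"x": 0.5,"y": 3,"z": 0,"ax": 0,"ay": 0,"az": 0,"gripper": 1},
    {"x": 0.5,"y": 3,"z": 0,"ax": 0,"ay": 0,"az": 0,"gripper": 1},
    {"x": 0.5,"y": 3,"z": 0,"ax": 0,"ay": 0,"az": 0,"gripper": 1},
    {"x": 0.5,"y": 3,"z": 0,"ax": 0,"ay": 0,"az": 0,"gripper": 1}
  ]
}}

```text
clock: 5.8
position: [471.6, 148.5, 164.1]
ee_rot: [-0.033, 0.999, -0.001, -0.001]
contact_force: [0.4, 0.0, -4.9]
gripper_width: 63.4
grasp_force: 67.6
```

>>> {"api": "send_rows", "payload": {
  "targets": [
    {"x": 0.5,"y": 3,"z": 0,"ax": 0,"ay": 0,"az": 0,"gripper": 1},
    {"x": 0.3,"y": 2,"z": 0,"ax": 0,"ay": 0,"az": 0,"gripper": 1},
    {"x": 0,"y": 0,"z": 0,"ax": 0,"ay": 0,"az": 0,"gripper": 1},
    {"x": 0,"y": 0,"z": 0,"ax": 0,"ay": 0,"az": 0,"gripper": 1}
  ]
}}

```text
clock: 6.13
position: [460.9, 197.5, 164.1]
ee_rot: [-0.034, 0.999, -0.001, -0.001]
contact_force: [-0.9, -0.4, -3.4]
gripper_width: 63.3
grasp_force: 67.7
```

```bash
python3 - <<'E'
from h import *
im,W=cloud("wrist"); cv2.imwrite("pics/w3.png",im[...,::-1]); np.save("w3.npy",W)
plan(548.8,221.3,110,3.5)
n=(abs(W[...,0]-549)<130)&(abs(W[...,1]-220)<130)
for a,b in((50,64),(8,64)):
    m=n&(W[...,2]>a)&(W[...,2]<b)
    m=cv2.morphologyEx(m.astype(np.uint8),cv2.MORPH_OPEN,np.ones((2,2)))>0
    v,u=np.where(m); print(m.sum(),u.min(),u.max(),v.min(),v.max(),cv2.minAreaRect(W[m][:,:2].astype(np.float32)))
E
```

```text
clock 6.18 pos [461.1 196.7 164.2] toolz [-0.0026 -0.0018 -1.    ] toolx [-0.998 -0.066  0.003] F [ 0.6 -0.5 -3.3] w 63.1 grip 67.7
yaw err(world) -0.27 -> az 0.27 shift now (cm) [-8.93  1.88  5.39]
shift after turn (cm) [-8.92  1.93  5.39] joints [ 0.73  0.24 -0.39 -0.   -0.95 -2.23]
518 261 356 211 318 ((514.0958251953125, 252.0088348388672), (178.91201782226562, 93.03071594238281), 6.837554454803467)
3941 239 360 185 318 ((514.584716796875, 246.26425170898438), (194.33035278320312, 125.09999084472656), 3.9474637508392334)
```

View pics/w3.png

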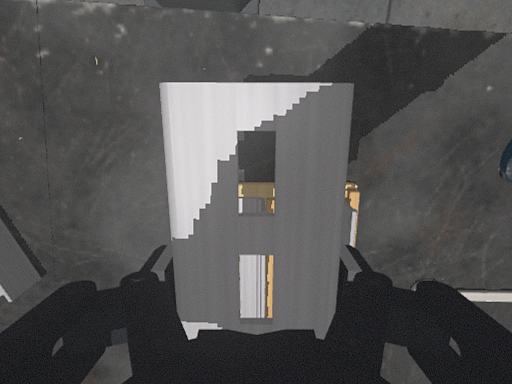

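The held channel hides most of the wrist view; the cradle shows only through the slots (256,200 and 256,285) and at (352,210). I'll hover over the cradle and compare the two with the top camera.

>>> {"api": "send_rows", "payload": {
  "targets": [
    {"x": -2.2,"y": 0.4,"z": 0,"ax": 0,"ay": 0,"az": 0.2,"gripper": 1},
    {"x": -2.2,"y": 0.4,"z": 1.5,"ax": 0,"ay": 0,"az": 0,"gripper": 1},
    {"x": -2.2,"y": 0.4,"z": 1.8,"ax": 0,"ay": 0,"az": 0,"gripper": 1},
    {"x": -2.2,"y": 0.4,"z": 1.8,"ax": 0,"ay": 0,"az": 0,"gripper": 1},
    {"x": -0.2,"y": 0,"z": 1.5,"ax": 0,"ay": 0,"az": 0,"gripper": 1}
  ]
}}

```text
clock: 6.6
position: [554.3, 218.1, 97.4]
ee_rot: [-0.03, 1.0, -0.0, 0.001]
contact_force: [0.5, -0.6, -3.6]
gripper_width: 62.9
grasp_force: 67.7
```

>>> {"api": "send_rows", "payload": {
  "targets": [
    {"x": 0,"y": 0,"z": 0,"ax": 0,"ay": 0,"az": 0,"gripper": 1},
    {"x": 0,"y": 0,"z": 0,"ax": 0,"ay": 0,"az": 0,"gripper": 1}
  ]
}}

```text
clock: 6.77
position: [550.1, 216.7, 97.7]
ee_rot: [-0.03, 1.0, -0.001, -0.002]
contact_force: [-0.2, 0.2, -2.8]
gripper_width: 63.3
grasp_force: 67.5
```

```bash
python3 - <<'E'
from h import *
im,W=cloud("top"); np.save("t2.npy",W)
im2,_=cloud("scene")
a=cv2.resize(im[100:240,60:230],None,fx=4,fy=4); cv2.imwrite("pics/t2.png",a[...,::-1])
a=cv2.resize(im2[140:310,90:260],None,fx=3,fy=3); cv2.imwrite("pics/s2.png",a[...,::-1])
plan(550,219,21.6,3.5)
n=(abs(W[...,0]-549)<130)&(abs(W[...,1]-220)<130)
for lo,hi in((120,150),):
    m=n&(W[...,2]>lo)&(W[...,2]<hi); print(m.sum(),cv2.minAreaRect(W[m][:,:2].astype(np.float32)),np.percentile(W[m],[1,99],axis=0))
E
```

```text
clock 6.87 pos [551.  218.1 100.1] toolz [ 6.e-04  1.e-04 -1.e+00] toolx [-0.998 -0.06  -0.001] F [ 0.9 -1.1 -3.1] w 63.2 grip 67.5
yaw err(world) 0.04 -> az -0.04 shift now (cm) [0.1  0.1  7.85]
shift after turn (cm) [0.1  0.1  7.85] joints [ 0.65  0.45 -0.24  0.   -0.87 -2.16]
1026 ((547.5845947265625, 227.80422973632812), (150.88107299804688, 107.33023834228516), 2.840291976928711) [[472.59275137 183.37667397 122.21426152]
 [622.3465553  247.59762335 142.04033367]]
```

View pics/t2.png

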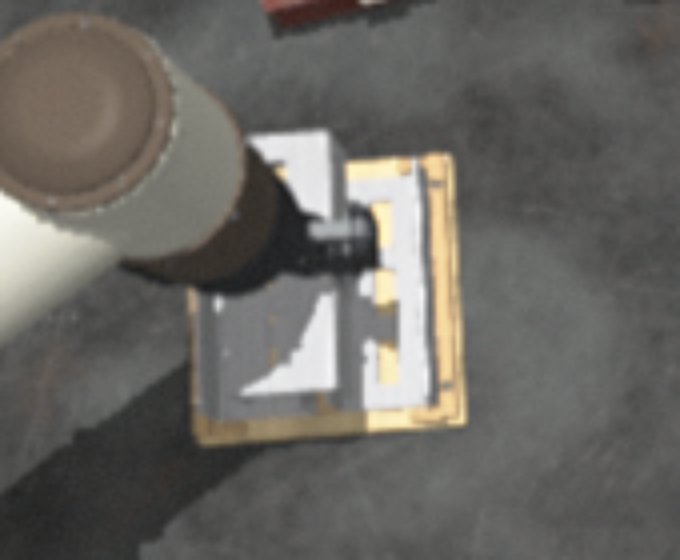

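View pics/s2.png

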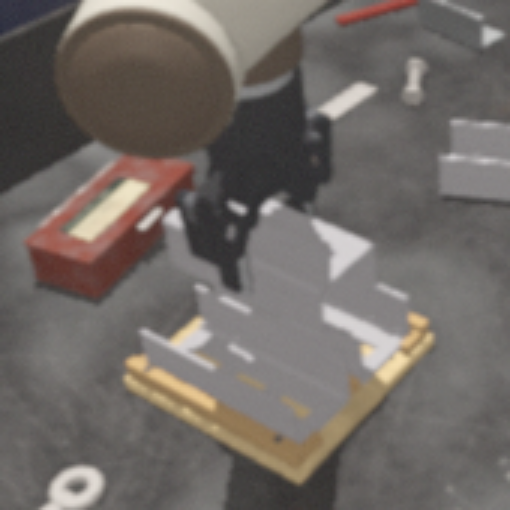

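In the top view the held web (crop x 215–340) overlies the pair, with both ends about level with them. The scene view shows it level above the two troughs. I'll compute the lateral offset in the same camera.

```bash
python3 - <<'E'
from h import *
W=np.load("t2.npy");A=np.load("top.npy")
for x0 in(480,495,580,590,600,610):
    n=(abs(W[...,0]-x0)<5)&(abs(W[...,1]-220)<70)&(W[...,2]>133)&(W[...,2]<150)
    k=(abs(A[...,0]-x0)<5)&(abs(A[...,1]-220)<110)&(A[...,2]>52)&(A[...,2]<64)
    y=W[n][:,1]; a=A[k][:,1]
    if len(y)and len(a): print(x0,len(y),np.percentile(y,[1,99]).round(1),"pair",len(a),a.min().round(1),a.max().round(1),((a.min()+a.max())/2).round(1))
E
```

```text
480 116 [183.8 247.3] pair 26 147.5 288.1 217.8
495 101 [186. 247.] pair 33 148.4 288.1 218.3
580 27 [190.5 208.6] pair 27 154.3 293.0 223.6
590 44 [190.3 214.3] pair 29 155.1 294.0 224.6
600 49 [190.9 216.3] pair 30 154.8 294.8 224.8
610 61 [191.5 230.4] pair 30 154.1 295.0 224.6
```

>>> {"api": "send_rows", "payload": {
  "targets": [
    {"x": -0.1,"y": 0.2,"z": 1,"ax": 0,"ay": 0,"az": 0,"gripper": 1},
    {"x": 0,"y": 0,"z": 1.5,"ax": 0,"ay": 0,"az": 0,"gripper": 1},
    {"x": 0,"y": 0,"z": 1,"ax": 0,"ay": 0,"az": 0,"gripper": 1},
    {"x": 0,"y": 0,"z": 0.5,"ax": 0,"ay": 0,"az": 0,"gripper": 1},
    {"x": 0,"y": 0,"z": 0,"ax": 0,"ay": 0,"az": 0,"gripper": 1}
  ]
}}

```text
clock: 7.28
position: [550.9, 220.4, 58.1]
ee_rot: [-0.03, 1.0, -0.001, -0.001]
contact_force: [0.2, -0.9, -3.7]
gripper_width: 63.4
grasp_force: 67.8
```

>>> {"api": "send_rows", "payload": {
  "targets": [
    {"x": 0,"y": 0,"z": 0.8,"ax": 0,"ay": 0,"az": 0,"gripper": 1},
    {"x": 0,"y": 0,"z": 0.8,"ax": 0,"ay": 0,"az": 0,"gripper": 1},
    {"x": 0,"y": 0,"z": 0.8,"ax": 0,"ay": 0,"az": 0,"gripper": 1},
    {"x": 0,"y": 0,"z": 0.4,"ax": 0,"ay": 0,"az": 0,"gripper": 1},
    {"x": 0,"y": 0,"z": 0,"ax": 0,"ay": 0,"az": 0,"gripper": 1}
  ]
}}

```text
clock: 7.7
position: [551.0, 220.2, 29.8]
ee_rot: [-0.03, 1.0, -0.001, -0.001]
contact_force: [0.0, 0.4, -3.8]
gripper_width: 63.2
grasp_force: 67.8
```

>>> {"api": "send_rows", "payload": {
  "targets": [
    {"x": 0,"y": 0,"z": 0.2,"ax": 0,"ay": 0,"az": 0,"gripper": 1},
    {"x": 0,"y": 0,"z": 0.2,"ax": 0,"ay": 0,"az": 0,"gripper": 1},
    {"x": 0,"y": 0,"z": 0.15,"ax": 0,"ay": 0,"az": 0,"gripper": 1},
    {"x": 0,"y": 0,"z": 0,"ax": 0,"ay": 0,"az": 0,"gripper": 1},
    {"x": 0,"y": 0,"z": 0,"ax": 0,"ay": 0,"az": 0,"gripper": 1}
  ]
}}

```text
clock: 8.12
position: [551.9, 220.8, 25.9]
ee_rot: [-0.03, 1.0, 0.0, 0.0]
contact_force: [0.4, -1.1, -4.4]
gripper_width: 62.8
grasp_force: 67.8
```

>>> {"api": "send_rows", "payload": {
  "targets": [
    {"x": 0,"y": 0,"z": 0.1,"ax": 0,"ay": 0,"az": 0,"gripper": 1},
    {"x": 0,"y": 0,"z": 0,"ax": 0,"ay": 0,"az": 0,"gripper": 1},
    {"x": 0,"y": 0,"z": 0,"ax": 0,"ay": 0,"az": 0,"gripper": 1}
  ]
}}

```text
clock: 8.37
position: [551.8, 220.8, 24.8]
ee_rot: [-0.03, 1.0, -0.0, 0.0]
contact_force: [-0.4, 0.4, -3.4]
gripper_width: 63.0
grasp_force: 67.8
```

>>> {"api": "send_rows", "payload": {
  "targets": [
    {"x": 0,"y": 0,"z": 0.1,"ax": 0,"ay": 0,"az": 0,"gripper": 1},
    {"x": 0,"y": 0,"z": 0.1,"ax": 0,"ay": 0,"az": 0,"gripper": 1},
    {"x": 0,"y": 0,"z": 0,"ax": 0,"ay": 0,"az": 0,"gripper": 1}
  ]
}}

```text
clock: 8.62
position: [551.7, 220.7, 22.6]
ee_rot: [-0.03, 1.0, -0.0, -0.0]
contact_force: [0.3, 0.2, -3.6]
gripper_width: 63.3
grasp_force: 67.8
```

>>> {"api": "send_rows", "payload": {
  "targets": [
    {"x": 0,"y": 0,"z": 0.07,"ax": 0,"ay": 0,"az": 0,"gripper": 1},
    {"x": 0,"y": 0,"z": 0,"ax": 0,"ay": 0,"az": 0,"gripper": 1}
  ]
}}

```text
clock: 8.78
position: [551.8, 220.7, 22.0]
ee_rot: [-0.03, 1.0, -0.0, -0.0]
contact_force: [-0.2, 0.2, -3.2]
gripper_width: 63.2
grasp_force: 67.8
```

>>> {"api": "send_rows", "payload": {
  "targets": [
    {"x": 0,"y": 0,"z": 0.06,"ax": 0,"ay": 0,"az": 0,"gripper": 1},
    {"x": 0,"y": 0,"z": 0,"ax": 0,"ay": 0,"az": 0,"gripper": 1},
    {"x": 0,"y": 0,"z": 0,"ax": 0,"ay": 0,"az": 0,"gripper": 1}
  ]
}}

```text
clock: 9.03
position: [551.9, 220.9, 21.6]
ee_rot: [-0.03, 1.0, 0.0, 0.0]
contact_force: [0.2, -0.0, -2.5]
gripper_width: 63.0
grasp_force: 67.7
```

>>> {"api": "send_rows", "payload": {
  "targets": [
    {"x": 0,"y": 0,"z": 0.06,"ax": 0,"ay": 0,"az": 0,"gripper": 1},
    {"x": 0,"y": 0,"z": 0,"ax": 0,"ay": 0,"az": 0,"gripper": 1},
    {"x": 0,"y": 0,"z": 0,"ax": 0,"ay": 0,"az": 0,"gripper": 1}
  ]
}}

```text
clock: 9.28
position: [552.0, 220.9, 21.6]
ee_rot: [-0.03, 1.0, 0.0, 0.0]
contact_force: [-2.0, -0.9, 2.7]
gripper_width: 63.5
grasp_force: 68.5
```

It's seated: the height is as expected and the load has come off the wrist. I'll open part way and withdraw.

>>> {"api": "send_rows", "payload": {
  "targets": [
    {"x": 0,"y": 0,"z": 0,"ax": 0,"ay": 0,"az": 0,"gripper": 0.4},
    {"x": 0,"y": 0,"z": 0,"ax": 0,"ay": 0,"az": 0,"gripper": -0.5},
    {"x": 0,"y": 0,"z": 0,"ax": 0,"ay": 0,"az": 0,"gripper": -0.7},
    {"x": 0,"y": 0,"z": 0,"ax": 0,"ay": 0,"az": 0,"gripper": -0.78},
    {"x": 0,"y": 0,"z": 0,"ax": 0,"ay": 0,"az": 0,"gripper": -0.78}
  ]
}}

```text
clock: 9.7
position: [552.2, 221.0, 20.9]
ee_rot: [-0.03, 1.0, 0.0, 0.0]
contact_force: [0.1, 0.4, 0.9]
gripper_width: 75.8
grasp_force: 0.0
```

>>> {"api": "send_rows", "payload": {
  "targets": [
    {"x": 0,"y": 0,"z": 0,"ax": 0,"ay": 0,"az": 0,"gripper": -0.78},
    {"x": 0,"y": 0,"z": -0.5,"ax": 0,"ay": 0,"az": 0,"gripper": -0.78},
    {"x": 0,"y": 0,"z": -0.5,"ax": 0,"ay": 0,"az": 0,"gripper": -0.78},
    {"x": 0,"y": 0,"z": 0,"ax": 0,"ay": 0,"az": 0,"gripper": -0.78}
  ]
}}

```text
clock: 10.03
position: [552.7, 221.3, 32.3]
ee_rot: [-0.03, 1.0, 0.001, 0.001]
contact_force: [-0.4, -0.2, 0.4]
gripper_width: 75.9
grasp_force: 0.0
```

>>> {"api": "send_rows", "payload": {
  "targets": [
    {"x": 0,"y": 0,"z": -1,"ax": 0,"ay": 0,"az": 0,"gripper": -0.78},
    {"x": 0,"y": 0,"z": -1.5,"ax": 0,"ay": 0,"az": 0,"gripper": -0.78},
    {"x": 0,"y": 0,"z": -2.5,"ax": 0,"ay": 0,"az": 0,"gripper": -0.78},
    {"x": 0,"y": 0,"z": -2.5,"ax": 0,"ay": 0,"az": 0,"gripper": -0.78},
    {"x": 0,"y": 0,"z": -2.5,"ax": 0,"ay": 0,"az": 0,"gripper": -0.78}
  ]
}}

```text
clock: 10.45
position: [551.7, 220.7, 132.7]
ee_rot: [-0.03, 1.0, -0.0, 0.0]
contact_force: [0.3, 0.4, 0.0]
gripper_width: 76.0
grasp_force: 0.0
```

>>> {"api": "send_rows", "payload": {
  "targets": [
    {"x": 0,"y": -3,"z": -2.5,"ax": 0,"ay": 0,"az": 0,"gripper": -0.78},
    {"x": 0,"y": -3.5,"z": -1,"ax": 0,"ay": 0,"az": 0,"gripper": -0.78},
    {"x": 0,"y": -3.5,"z": 0,"ax": 0,"ay": 0,"az": 0,"gripper": -0.78},
    {"x": 0,"y": -3.5,"z": 0,"ax": 0,"ay": 0,"az": 0,"gripper": -0.78},
    {"x": 0,"y": -3.5,"z": 0,"ax": 0,"ay": 0,"az": 0,"gripper": -0.78}
  ]
}}

```text
clock: 10.87
position: [562.0, 49.8, 167.3]
ee_rot: [-0.031, 1.0, 0.0, 0.001]
contact_force: [0.0, 0.9, 1.3]
gripper_width: 76.2
grasp_force: 0.0
```

>>> {"api": "send_rows", "payload": {
  "targets": [
    {"x": 0,"y": -3.5,"z": 0,"ax": 0,"ay": 0,"az": 0,"gripper": -0.78},
    {"x": 0,"y": -3.5,"z": 0,"ax": 0,"ay": 0,"az": 0,"gripper": -0.78},
    {"x": 0,"y": -3.5,"z": 0,"ax": 0,"ay": 0,"az": 0,"gripper": -0.78},
    {"x": 0,"y": 0,"z": 0,"ax": 0,"ay": 0,"az": 0,"gripper": -0.78},
    {"x": 0,"y": 0,"z": 0,"ax": 0,"ay": 0,"az": 0,"gripper": -0.78}
  ]
}}

```text
clock: 11.28
position: [568.3, -55.5, 166.6]
ee_rot: [-0.029, 1.0, 0.0, 0.0]
contact_force: [-1.1, 0.5, -0.6]
gripper_width: 75.7
grasp_force: 0.0
```

```bash
python3 - <<'E'
from h import *
im,W=cloud("top"); im2,_=cloud("scene")
a=cv2.resize(im[100:240,60:200],(500,500)); b=cv2.resize(im2[190:310,110:250],(583,500))[:,:300+0 or None]
cv2.imwrite("pics/t3.png",cv2.resize(np.hstack([a,b]),(800,369))[...,::-1])
for x0 in(480,495,530,570,600,615):
    n=(abs(W[...,0]-x0)<5)&(abs(W[...,1]-220)<110)&(W[...,2]>52)&(W[...,2]<70)
    c=n&(abs(W[...,1]-220)<50); y=W[n][:,1]
    print(x0,"web",c.sum(),np.percentile(W[c][:,1],[2,98]).round(1),np.median(W[c][:,2]).round(1),"pair",y.min().round(1),y.max().round(1))
c=(abs(W[...,1]-220)<22)&(abs(W[...,0]-549)<110)&(W[...,2]>53); print(np.percentile(W[c][:,0],[1,99]))
print(arm.read_state()["position"])
E
```

```text
Traceback (most recent call last):
IndexError: index -1 is out of bounds for axis 0 with size 0
```

View pics/t3.png

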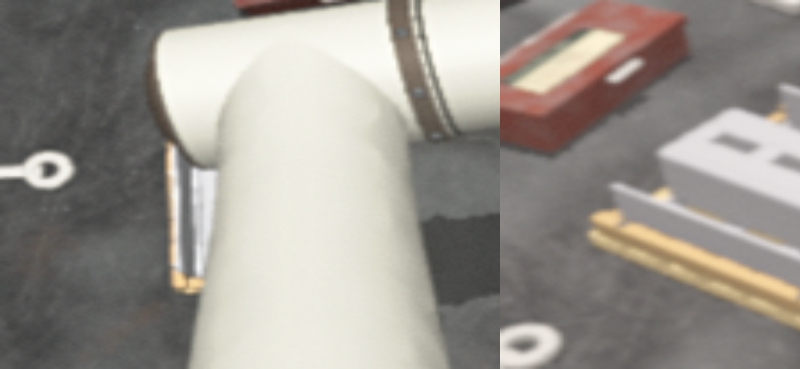

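The arm covers the cradle in the top view (left half). The scene half shows the third channel seated, its web just above the flange tops at (730,150). I'll clear the arm and check with numbers.

>>> {"api": "send_rows", "payload": {
  "targets": [
    {"x": 0,"y": -3.5,"z": 0,"ax": 0,"ay": 0,"az": 0,"gripper": -0.78},
    {"x": 0,"y": -3.5,"z": 0,"ax": 0,"ay": 0,"az": 0,"gripper": -0.78},
    {"x": 0,"y": -3.5,"z": 0,"ax": 0,"ay": 0,"az": 0,"gripper": -0.78},
    {"x": 0,"y": -3.5,"z": 0,"ax": 0,"ay": 0,"az": 0,"gripper": -0.78},
    {"x": 0,"y": -3.5,"z": 0,"ax": 0,"ay": 0,"az": 0,"gripper": -0.78}
  ]
}}

```text
clock: 11.8
position: [579.6, -228.2, 166.4]
ee_rot: [-0.032, 0.999, -0.0, 0.0]
contact_force: [0.9, 0.6, 0.0]
gripper_width: 76.3
grasp_force: 0.0
```

>>> {"api": "send_rows", "payload": {
  "targets": [
    {"x": 0,"y": -3.5,"z": 0,"ax": 0,"ay": 0,"az": 0,"gripper": -0.78},
    {"x": 0,"y": -3.5,"z": 0,"ax": 0,"ay": 0,"az": 0,"gripper": -0.78},
    {"x": 0,"y": -3.5,"z": 0,"ax": 0,"ay": 0,"az": 0,"gripper": -0.78},
    {"x": 0,"y": 0,"z": 0,"ax": 0,"ay": 0,"az": 0,"gripper": -0.78},
    {"x": 0,"y": 0,"z": 0,"ax": 0,"ay": 0,"az": 0,"gripper": -0.78}
  ]
}}

```text
clock: 12.22
position: [585.6, -333.4, 165.3]
ee_rot: [-0.03, 1.0, 0.0, -0.0]
contact_force: [0.3, 0.0, -0.3]
gripper_width: 75.9
grasp_force: 0.0
```

```bash
python3 - <<'E'
from h import *
im,W=cloud("top"); im2,_=cloud("scene")
a=cv2.resize(im[100:240,60:200],(400,400)); b=cv2.resize(im2[200:310,120:245],(400,400))
cv2.imwrite("pics/t4.png",np.hstack([a,b])[...,::-1])
for x0 in(480,495,530,570,600,615):
    n=(abs(W[...,0]-x0)<5)&(abs(W[...,1]-220)<90)&(W[...,2]>52)&(W[...,2]<70)
    c=n&(abs(W[...,1]-220)<50); y=W[n][:,1]
    if c.sum(): print(x0,"web",c.sum(),np.percentile(W[c][:,1],[2,98]).round(1),np.median(W[c][:,2]).round(1),"pair",y.min().round(1),y.max().round(1))
c=(abs(W[...,1]-220)<22)&(abs(W[...,0]-549)<110)&(W[...,2]>53)&(W[...,2]<70); print(np.percentile(W[c][:,0],[1,99]))
print(arm.read_state()["position"])
E
```

```text
480 web 105 [188.3 249.4] 61.3 pair 147.7 288.0
495 web 89 [189.9 250.2] 60.9 pair 147.7 288.7
530 web 104 [191.2 253.9] 60.5 pair 149.1 292.8
570 web 102 [194.3 254.9] 60.7 pair 151.7 293.9
600 web 87 [195.1 255.8] 60.0 pair 154.6 294.8
615 web 104 [196.2 259.5] 60.2 pair 155.1 295.5
[476.0165338  623.42517397]
[ 585.75242765 -331.67697265  165.82480437]
```

View pics/t4.png

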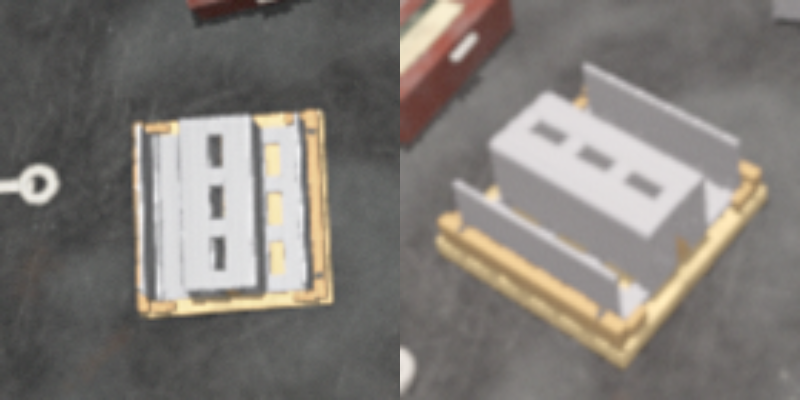

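The channel is seated: web top at about 61 mm, within about 1–2 mm of the pair's centre, in line, with its ends level. In the picture it sits over the middle of the pair (218,205), flanges in both troughs.

```bash
python3 -c "
from bench import arm
print(arm.job_done())"
```

```text
the job is handed in; nothing more can be done
None
```

The open-down channel is seated over the middle of the pair, in line and with its ends level; the other loose channel was not touched, and the job was handed in at about 12 s of the 29 s allowed.

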